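# Set out the autumn display on the tray

## Robot

A 6-joint arm with a two-finger parallel gripper is mounted at the origin on a cart in front of the work surface, level with it; the furniture and walls round the work are solid. World frame = base frame: x ahead of the robot, y to its left, z up, the work surface at z = 0. Lengths are in m, angles in rad, forces in N, time in s.
With the tool pointing down it reaches from about 0.375 to 0.925 m from the base axis. Payload 5.7 kg.
Tool frame: the origin (TCP) lies midway between the tips of the shut fingers; the grasp point (between the pads) lies 19 mm behind it; z points along the fingers, y is the line along which they close (so a half turn about z gives the same grasp; the last joint's range is limited). The gripper opens to 88 mm and grips with 3 to 60 N. Pads are 20 mm wide; open, the fingers measure 115 mm over their backs; the gripper's body (75 mm by 178 mm) begins 61 mm behind the grasp point.
Start: joints at [1.225, 0.359, 1.51, -0, 1.272, -0.115], TCP at [0.137, 0.584, 0.223] pointing down, gripper open.
Joint ranges: [-2.97, 2.97], [-1.01, 2.36], [0.21, 2.38], [-0.96, 4.11], [0.2, 2.71], [-2.98, 2.98]. Speed limits (rad/s): [2.39, 2.39, 3.14, 3.14, 3.14, 3.14].

## Interface

Orientations are given as a unit quaternion [x, y, z, w].
In Python, from bench import r gives the robot as it stands. Calls block until the motion is done:
- r.move_ptp(position, orientation): joint-space move of the TCP to a pose.
- r.line_to(position, orientation=None, velocity=0.15): straight line of the TCP; orientation=None keeps the orientation; velocity is the mean speed in m/s.
- r.movej(angles): joint-space move.
- r.set_gripper(opening, strength=None): opening from 0.0 (shut) to 1.0 (fully open); strength is the grip in N (None keeps the last); returns when the fingers have stopped.
- r.sleep(seconds).
- r.solve_ik(position, orientation): joint angles nearest the present ones, or None.
- r.read_state(): the state.
- r.camera(name): name is "side" or "top"; returns (picture, depth): 400x640x3 uint8, red, green, blue; 400x640 float32, m along the optical axis (not along the pixel's ray), 0 where there is no reading.
- r.calibration(name): a dict with "fx", "fy", "cx", "cy" (pixels), "world_to_cam" (4x4, takes a point from world to camera coordinates). Camera axes: x right, y down, z forward; pixel columns grow to the right and rows downward; lengths in m; the calibration is good to about 2 mm. A picture is of the moment at which its call begins. calibration takes no time and is no camera call.
A pose or a line that the arm cannot do raises r.PlanningError and nothing moves.
- r.finish_job(): hands the job in; it is judged then, once.
The state is a dict: "time": time; "joint_positions": joint angles; "joint_vel": joint speeds; "joint_torque": joint torques, N m; "tcp_pos": TCP position; "eef_rot": TCP orientation; "wrist_force": force on the tool from outside, world axes, zero at the start; "wrist_torque": the same for the moment, N m; "grip_width": opening from 0.0 (shut) to 1.0 (fully open); "gripper_force": force on a finger pad.
Only numpy, scipy, OpenCV 4.12 (cv2) and the standard library are available. Lean on these libraries where they do the work, as an engineer would, in place of code of your own. Each camera call takes 0.05 s, during which the arm holds its last target. There are 200 camera calls.

## Task

Set out the autumn display on the black tray: seat the ivory LED candle upright and fully home in the brass holder, and stand the black cat in the middle of the top of the round wooden block. Stand the orange pumpkin on the tray exactly midway between the brass holder and the wooden block, and stand the yellow double pumpkin straight in front of it, towards the tray's near rim, leaving a gap of about a finger's width (15 mm) between the two pumpkins. Leave the two paint pots where they stand.

Things in the scene. Friction and masses are not known exactly. Their poses are not given: they have to be found in the camera images.
- serving_tray: Black rectangular serving tray lying left of the middle of the table, fixed to it, turned by up to 0.2 rad from start to start. 288 mm along its x, 326 mm along its y, rim 21 mm high; flat inner floor 256 x 296 mm, 2 mm above the table. Origin at the centre of its underside; x points away from the robot (the near rim is at -x), y to the robot's left, z up.
- candle_holder: Round brass candle holder fixed on the tray floor: open tapered cup 37 mm high, 56 mm across the rim, on a 76 mm foot disc. Conical hole 48 mm across at the mouth, about 32 mm at its floor, 5 mm above the underside. Origin: centre of the underside, z up. Stands 30 mm behind the tray's centre and 95 mm to its left or right; the wooden block is on the other side.
- riser: Plain round block of pale wood fixed on the tray's floor, 56 mm across and 30 mm high, flat top. Origin at the centre of the underside, z up. It stands 95 mm to the other side of the tray's middle from the candle holder, level with it.
- led_candle: Ivory LED candle with orange flame tip, loose, upright, 70 mm high. From below: tapered foot, 28 mm across at the bottom, 44 mm at 30 mm height; flange 56 mm across from 30 to 34 mm; straight round body 34 mm across from 34 to 60 mm (grip here); flame to 70 mm. Origin: centre of underside, z up. Seated, the flange rests on the holder's rim, origin 7 mm above the holder's.
- pumpkin_orange: Small round orange pumpkin figurine with green leaves and a dark face, loose, single-lobed, 34 mm across, 31 mm high with its stem (the round body is 24 mm high). Origin at the centre of the underside, z up.
- pumpkin_yellow: Small yellow figurine of two pumpkins stacked, with a green stem, loose (one rigid piece), 31 mm across the lower pumpkin (to 17 mm height) and 26 mm across the upper (to 33 mm), 38 mm high. Origin at the centre of the underside, z up.
- cat_black: Small black cat figurine, loose, 17 mm across, 28 mm high with its ears; body 16 mm across up to 16 mm height, head about 14 mm (x) by 12 mm (y). Origin at the centre of the underside, z up.
- paint_pot_0: Orange paint pot with a white screw lid, loose, 37 mm across, 41 mm high. Not part of the display. Origin at the centre of the underside.
- paint_pot_1: Purple paint pot with a white screw lid, loose, 37 mm across, 41 mm high. Not part of the display. Origin at the centre of the underside.

How it is judged:
By the outcome, as a careful person would: the job done as asked, in the order asked, and still so for the second after the job is handed in, with the robot touching nothing.
It also fails if it takes over 109 s, if anything falls off the work surface, if the arm or the gripper's body presses on something with over 40 N, if the wrist force passes 120 N, or if a joint passes its speed limit or range.

## Working session

There is one attempt and no reset: what is moved stays moved. The work goes in short steps, each a Python script; the robot and the scene stay as the last script left them, time stands still between calls to the robot, and variables do not carry over. Pictures are saved under pics/ and viewed, at most 14 in all, crops included, and the job is handed in when it is done.

```bash
ls; mkdir -p pics
python3 - <<'E'
from bench import r
import cv2,numpy as np
for n in("top","side"):
    p,d=r.camera(n); cv2.imwrite(f"pics/{n}0.png",p[:,:,::-1]); np.save(f"pics/{n}0.npy",d)
    print(n,{k:np.round(v,3).tolist() for k,v in r.calibration(n).items()})
s=r.read_state();print(s["time"],s["eef_rot"],s["tcp_pos"])
E
```

```text
pics
top {'fx': 432.293, 'fy': 432.293, 'cx': 320.152, 'cy': 196.258, 'world_to_cam': [[-0.006, -1.0, -0.004, 0.022], [-0.981, 0.007, -0.196, 0.547], [0.196, 0.002, -0.981, 0.929], [0.0, 0.0, 0.0, 1.0]]}
side {'fx': 368.853, 'fy': 368.853, 'cx': 322.607, 'cy': 198.412, 'world_to_cam': [[0.992, -0.128, -0.016, -0.529], [-0.093, -0.625, -0.775, 0.112], [0.089, 0.77, -0.631, 0.883], [0.0, 0.0, 0.0, 1.0]]}
0.1 [ 1.15132894e-01  9.93349767e-01 -7.92007528e-04 -1.69872191e-04] [0.13705365 0.58351323 0.22193135]
```

View pics/top0.png

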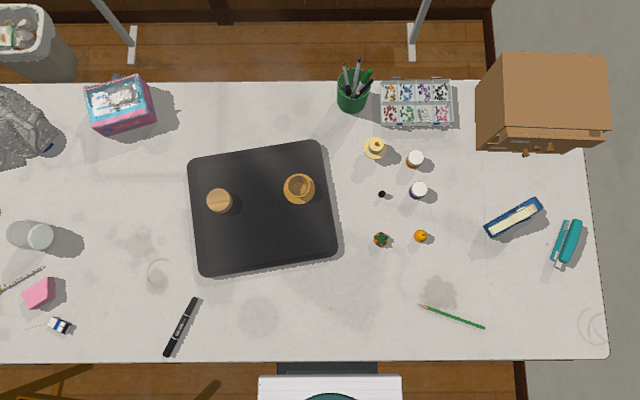

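View pics/side0.png

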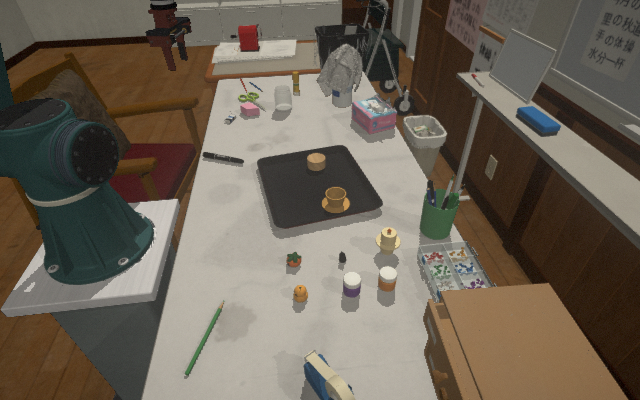

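```bash
cat > h.py <<'E'
from bench import r
import cv2,numpy as np
from scipy.optimize import least_squares
def cloud(n,tag=None):
    p,d=r.camera(n)
    if tag: cv2.imwrite(f"pics/{tag}.png",p[:,:,::-1])
    c=r.calibration(n); v,u=np.mgrid[:400,:640]
    P=np.stack([(u-c["cx"])/c["fx"]*d,(v-c["cy"])/c["fy"]*d,d],-1).reshape(-1,3)
    T=np.linalg.inv(c["world_to_cam"]); W=P@T[:3,:3].T+T[:3,3]
    W[d.ravel()==0]=9
    return W.reshape(400,640,3),p
def proj(n,X):
    c=r.calibration(n);q=c["world_to_cam"]@np.append(X,1);return np.array([c["fx"]*q[0]/q[2]+c["cx"],c["fy"]*q[1]/q[2]+c["cy"]])
def near(W,c,rad,z0,z1):
    W=W.reshape(-1,3);m=(np.hypot(W[:,0]-c[0],W[:,1]-c[1])<rad)&(W[:,2]>z0)&(W[:,2]<z1);return W[m]
E
python3 - <<'E'
from h import *
Wt,pt=cloud("top");Ws,ps=cloud("side")
print(np.linalg.inv(r.calibration("top")["world_to_cam"])[:3,3],np.linalg.inv(r.calibration("side")["world_to_cam"])[:3,3])
for k,(u,v),R in [("candle",(375,148),.04),("cat",(382,194),.02),("pot0",(415,159),.03),("pot1",(419,190),.03),("orange?",(381,240),.03),("yellow?",(421,236),.03),("holder",(299,188),.045),("riser",(219,200),.04)]:
    c=Wt[v,u,:2]
    for _ in range(3):
        Q=near(Wt,c,R,.008,.1);c=(Q[:,:2].max(0)+Q[:,:2].min(0))/2
    for n,W in(("top",Wt),("side",Ws)):
        Q=near(W,c,R,.008,.1); print(k,n,len(Q),"mid",((Q.max(0)+Q.min(0))/2).round(4)[:2],"mean",Q.mean(0).round(4),"ext",np.ptp(Q,0).round(3),"zmax",Q[:,2].max().round(4))
for n,W in(("top",Wt),("side",Ws)):
    Q=near(W,(.55,-.2),.05,-.02,.02);print(n,"table z",np.median(Q[:,2]))
a=cv2.resize(pt[130:260,350:450],None,fx=4,fy=4,interpolation=2);b=cv2.resize(ps[220:320,270:410],None,fx=4,fy=4,interpolation=2)
im=np.zeros((520,800,3),np.uint8);im[:520,:400]=a;im[:400,400:]=cv2.resize(ps[220:320,280:380],None,fx=4,fy=4,interpolation=2)
cv2.imwrite("pics/z1.png",im[:,:,::-1])
E
```

```text
[0.3543136  0.01563577 1.01781637] [ 0.45590696 -0.67754142  0.63633992]
candle top 411 mid [ 0.6679 -0.113 ] mean [ 0.6638 -0.1115  0.0442] ext [0.055 0.053 0.045] zmax 0.0706
candle side 464 mid [ 0.6674 -0.1138] mean [ 0.6645 -0.1208  0.0429] ext [0.055 0.054 0.062] zmax 0.0703
cat top 35 mid [ 0.561  -0.1273] mean [ 0.5598 -0.1276  0.0189] ext [0.013 0.015 0.02 ] zmax 0.0277
cat side 51 mid [ 0.5604 -0.13  ] mean [ 0.5596 -0.1313  0.0176] ext [0.014 0.012 0.019] zmax 0.0277
pot0 top 246 mid [ 0.6419 -0.2074] mean [ 0.6391 -0.2059  0.0348] ext [0.037 0.035 0.037] zmax 0.045
pot0 side 366 mid [ 0.6413 -0.2081] mean [ 0.6391 -0.2144  0.0325] ext [0.036 0.038 0.035] zmax 0.0432
pot1 top 238 mid [ 0.5652 -0.2117] mean [ 0.5637 -0.2103  0.0359] ext [0.035 0.035 0.032] zmax 0.0435
pot1 side 369 mid [ 0.5654 -0.2134] mean [ 0.5641 -0.2187  0.0329] ext [0.036 0.035 0.035] zmax 0.0427
orange? top 165 mid [ 0.4524 -0.1221] mean [ 0.4518 -0.1207  0.0199] ext [0.032 0.033 0.022] zmax 0.0301
orange? side 165 mid [ 0.4515 -0.1232] mean [ 0.4519 -0.1267  0.0199] ext [0.032 0.029 0.023] zmax 0.0313
yellow? top 129 mid [ 0.4594 -0.2139] mean [ 0.4587 -0.2124  0.0237] ext [0.028 0.027 0.03 ] zmax 0.0383
yellow? side 186 mid [ 0.4593 -0.2181] mean [ 0.4595 -0.2201  0.0223] ext [0.029 0.023 0.028] zmax 0.0366
holder top 300 mid [0.5719 0.0683] mean [0.5802 0.0695 0.0281] ext [0.06  0.054 0.034] zmax 0.0423
holder side 330 mid [0.5714 0.0692] mean [0.5758 0.0703 0.0273] ext [0.062 0.056 0.033] zmax 0.0409
riser top 493 mid [0.5454 0.2548] mean [0.5438 0.2537 0.0293] ext [0.055 0.054 0.028] zmax 0.0366
riser side 263 mid [0.546  0.2546] mean [0.5448 0.2467 0.0263] ext [0.055 0.057 0.026] zmax 0.0345
top table z -0.0014206730957002645
side table z -0.00014013058420481173
```

View pics/z1.png

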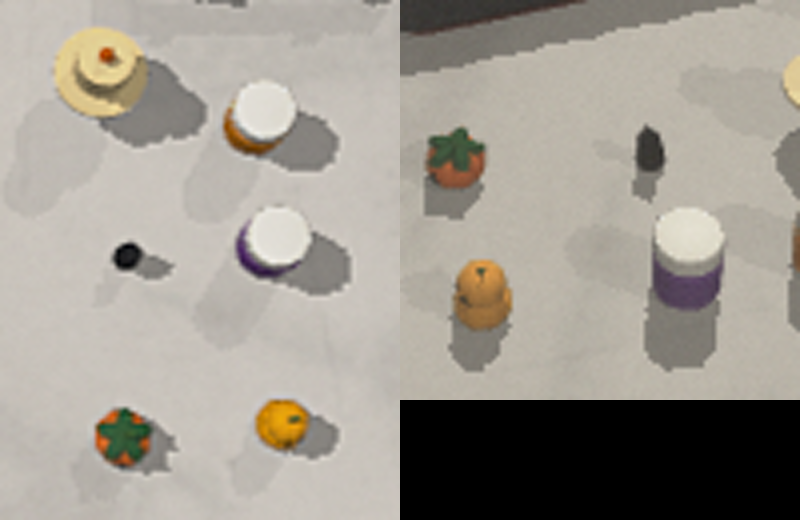

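```bash
cat >> h.py <<'E'
def mid(Q): return (Q[:,:2].max(0)+Q[:,:2].min(0))/2
def quat(a): return [np.cos(a/2),np.sin(a/2),0,0]   # tool down, tool y=(sin a,-cos a)
def pick_a(pos,psi):
    "angle so that fingers close along world heading psi, nearest wrist"
    best=None
    for a in (psi+np.pi/2,psi-np.pi/2):
        j=r.solve_ik(pos,quat(a))
        if j is not None and (best is None or abs(j[5])<best[0]): best=(abs(j[5]),a)
    return best[1]
E
python3 - <<'E'
from h import *
Wt,_=cloud("top");Ws,_=cloud("side")
W=np.vstack([Wt.reshape(-1,3),Ws.reshape(-1,3)])
for k,c,R in [("candle",(.667,-.113),.04),("cat",(.561,-.1285),.02),("pot0",(.6415,-.2075),.03),("pot1",(.565,-.2125),.03),("orange",(.452,-.1225),.03),("yellow",(.459,-.216),.03)]:
    Q=near(W,c,R,.006,.1);print(k,mid(Q).round(4),np.ptp(Q,0).round(4))
for n,A in(("top",Wt),("side",Ws)):
    Q=near(A,(.5715,.0688),.034,.0355,.05);f=least_squares(lambda p:np.hypot(Q[:,0]-p[0],Q[:,1]-p[1])-p[2],[.5715,.0688,.026],loss="soft_l1",f_scale=.001)
    R=near(A,(.5455,.2548),.034,.0295,.05)
    C=near(A,(.667,-.113),.024,.045,.0595);print(n,"holder",f.x.round(4),len(Q),mid(Q).round(4),"riser",mid(R).round(4),R.mean(0).round(4),np.ptp(R,0).round(3),"candle body",mid(C).round(4),np.ptp(C,0).round(3))
    T=near(A,(.529,.158),.25,.017,.024)
    (c,s,ang)=cv2.minAreaRect(T[:,:2].astype(np.float32));print("tray rim",c,s,ang)
E
```

```text
candle [ 0.6675 -0.1139] [0.0555 0.0549 0.0642]
cat [ 0.5603 -0.129 ] [0.0145 0.0149 0.0212]
pot0 [ 0.6419 -0.2078] [0.0372 0.037  0.0386]
pot1 [ 0.5617 -0.2125] [0.0422 0.0373 0.0392]
orange [ 0.452  -0.1222] [0.0331 0.0325 0.0255]
yellow [ 0.4592 -0.2149] [0.0292 0.0289 0.0323]
top holder [0.5756 0.0683 0.0254] 106 [0.575  0.0682] riser [0.5453 0.2549] [0.545  0.2557 0.0316] [0.054 0.054 0.007] candle body [ 0.6671 -0.1125] [0.033 0.033 0.014]
tray rim (0.5312065482139587, 0.15728043019771576) (0.2877435088157654, 0.32546883821487427) 9.2327299118042
side holder [0.5757 0.0679 0.0255] 98 [0.5757 0.0683] riser [0.5452 0.2561] [0.5455 0.2543 0.0317] [0.052 0.056 0.005] candle body [ 0.6669 -0.1132] [0.033 0.034 0.014]
tray rim (0.5313642024993896, 0.15812163054943085) (0.28801798820495605, 0.33235037326812744) 9.16202449798584
```

```bash
cat >> h.py <<'E'
YAW=.1605; XA=np.array([np.cos(YAW),np.sin(YAW)]); H=np.array([.5757,.0683]); R=np.array([.5455,.2552]); M=(H+R)/2
PX,PY=YAW,YAW+np.pi/2
def go(xy,psi,zs,v=.25):
    "ptp above xy, then line down"
    a=pick_a([*xy,zs[0]],psi); r.move_ptp([*xy,zs[0]],quat(a))
    for z in zs[1:]: r.line_to([*xy,z],velocity=v)
def up(z,v=.3):
    p=r.read_state()["tcp_pos"]; r.line_to([p[0],p[1],z],velocity=v)
def st(m=""):
    s=r.read_state();print(m,round(s["time"],2),"tcp",np.round(s["tcp_pos"],4),"F",np.round(s["wrist_force"],1),"w",round(s["grip_width"]*88,1),"gf",np.round(s["gripper_force"],1))
    return s
E
python3 - <<'E'
from h import *
go((.667,-.113),PY,[.15,.0375]);st("at")
r.set_gripper(0.0,15);st("grip");up(.16);s=st("lifted");f0=s["wrist_force"][2]
go(H,PY,[.17,.06]);st("over")
z=.06
while z>.044:
    z-=.002;r.line_to([*H,z],velocity=.05);s=r.read_state()
    if s["wrist_force"][2]-f0>6: break
st("down")
cloud("side","s1");cloud("top","t1")
E
python3 -c "
import cv2,numpy as np
a=cv2.imread('pics/s1.png')[130:260,270:420];b=cv2.imread('pics/t1.png')[130:260,220:370]
cv2.imwrite('pics/z2.png',cv2.resize(np.hstack([a,b]),None,fx=2.6,fy=2.6,interpolation=2))"
```

```text
at 3.98 tcp [ 0.6676 -0.1128  0.038 ] F [0.  0.2 0.2] w 87.7 gf 0.0
grip 4.86 tcp [ 0.667  -0.113   0.0375] F [-0.4  0.1  0.3] w 33.5 gf 15.0
lifted 5.42 tcp [ 0.6671 -0.113   0.1607] F [-0.7 -0.4 -1.1] w 33.9 gf 15.0
over 6.83 tcp [0.5768 0.0673 0.0601] F [ 0.6  0.1 -0.5] w 33.7 gf 15.0
down 8.83 tcp [0.5765 0.0682 0.0453] F [-2.2 -0.8 10.5] w 33.6 gf 15.0
```

View pics/z2.png

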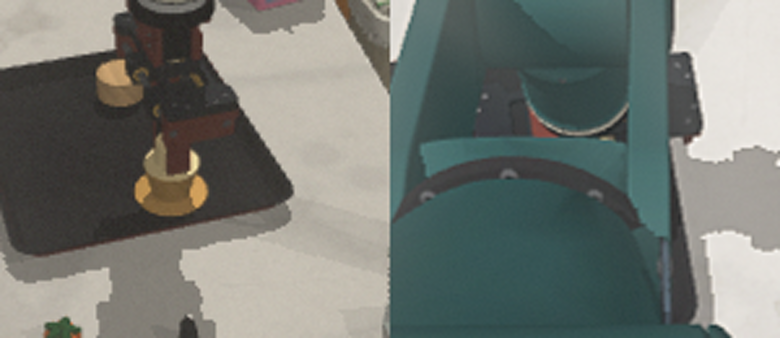

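The candle looks seated, with the flange on the rim at about (332,190) in the full side image. I'll release it, check its height, then place the cat.

```bash
python3 - <<'E'
from h import *
r.line_to([*H,.0465],velocity=.05)
r.set_gripper(.7);up(.15)
go((.5603,-.1285),PY,[.12,.003]);st("cat")
W,_=cloud("side");Q=near(W,H,.035,.042,.1);B=near(W,H,.024,.055,.066);print("candle top",Q[:,2].max(),"flange mid",mid(Q),np.ptp(Q,0),"body",mid(B),"flange z",np.percentile(near(W,H,.03,.03,.05)[:,2],[50,90]))
r.set_gripper(0.0,8);st("grip");up(.12)
Wt,_=cloud("top")
go(R,PY,[.12,.045],v=.25);s=st("over");f0=s["wrist_force"][2]
z=.0385
while z>.033:
    r.line_to([*R,z],velocity=.04);s=r.read_state()
    if s["wrist_force"][2]-f0>2: break
    z-=.001
st("down");cloud("side","s2")
E
python3 -c "
import cv2
a=cv2.imread('pics/s2.png')[120:300,250:420];cv2.imwrite('pics/z3.png',cv2.resize(a,None,fx=3,fy=3,interpolation=2))"
```

```text
cat 11.73 tcp [ 0.5605 -0.1267  0.0027] F [ 0.3 -0.5 -0.7] w 61.7 gf 0.0Traceback (most recent call last):
  File "<stdin>", line 5, in <module>
    return umr_maximum(a, axis, None, out, keepdims, initial, where)
ValueError: zero-size array to reduction operation maximum which has no identity
[ WARN:0@0.018] global loadsave.cpp:275 findDecoder imread_('pics/s2.png'): can't open/read file: check file path/integrity
Traceback (most recent call last):
TypeError: 'NoneType' object is not subscriptable
```

Run:
```python
from h import *
cloud("side","s2");st()
```

```text
11.83 tcp [ 0.561  -0.1274  0.0033] F [-0.6 -0.  -0.1] w 61.7 gf 0.0
```

View pics/s2.png

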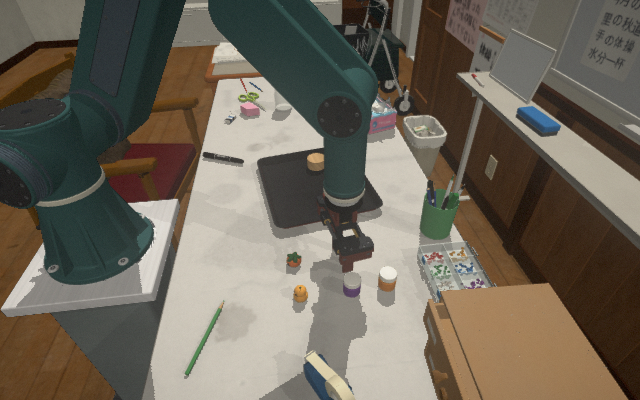

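The arm is hiding the candle in this view: the gripper is at about (350,245), over the cat. I'll carry on and check the candle once it's in view.

```bash
python3 - <<'E'
from h import *
r.set_gripper(0.0,8);st("grip");up(.12)
go(R,PY,[.12,.045],v=.25);s=st("over");f0=s["wrist_force"][2]
z=.0385
while z>.033:
    r.line_to([*R,z],velocity=.04);s=r.read_state()
    if s["wrist_force"][2]-f0>2: break
    z-=.001
st("down");W,_=cloud("side","s3")
Q=near(W,H,.035,.042,.1);B=near(W,H,.024,.055,.066);
if len(B):print("candle top",Q[:,2].max(),"flange",mid(Q),np.ptp(Q,0),"body",mid(B),"flange z",np.percentile(near(W,H,.03,.035,.052)[:,2],[10,50,90]))
E
python3 -c "
import cv2
a=cv2.imread('pics/s3.png')[120:300,250:420];cv2.imwrite('pics/z3.png',cv2.resize(a,None,fx=3,fy=3,interpolation=2))"
```

```text
grip 12.62 tcp [ 0.5603 -0.1285  0.003 ] F [-0.7 -0.2  0.7] w 15.6 gf 8.0
over 15.72 tcp [0.5453 0.2547 0.0448] F [ 0.7 -0.1 -0.2] w 15.7 gf 8.0
down 17.03 tcp [0.5457 0.2553 0.0349] F [-0.1 -0.3  3.4] w 15.2 gf 8.0
candle top 0.07851561744142399 flange [0.57544993 0.0657945 ] [0.05249046 0.05280304 0.03649326] body [0.57426136 0.06012507] flange z [0.0380214  0.0428533  0.04714939]
```

View pics/z3.png

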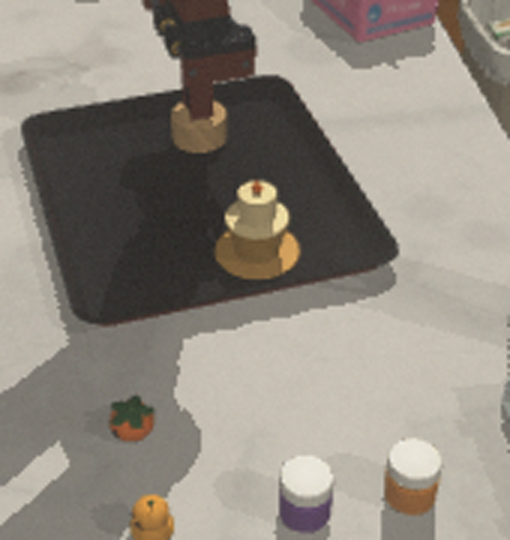

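The candle is upright and home: its top measures 78.5 mm against 79 mm nominal. The cat is held over the block at about (317,165). Next I'll release the cat and place the orange pumpkin.

```bash
python3 - <<'E'
from h import *
r.line_to([*R,.0353],velocity=.03);r.set_gripper(.45);up(.12)
go((.452,-.1225),PX,[.12,.004]);st("at or")
Wt,_=cloud("top","t4")
Q=near(Wt,R,.02,.036,.08);print("cat",mid(Q) if len(Q) else None,len(Q),np.ptp(Q,0))
r.set_gripper(0.0,8);st("grip");up(.12)
go(M,PX,[.12,.02],v=.25);s=st("over");f0=s["wrist_force"][2]
z=.0085
while z>.004:
    r.line_to([*M,z],velocity=.04);s=r.read_state()
    if s["wrist_force"][2]-f0>2: break
    z-=.001
st("down");r.sleep(.1);r.set_gripper(.6);up(.12)
go((.4592,-.215),PY,[.12,.004]);st("at ye")
Wt,_=cloud("top","t5");Ws,_=cloud("side","s5")
for W in(Wt,Ws):
    for n,c,k,z0 in(("or",M,.03,.01),("cat",R,.02,.036)):
        Q=near(W,c,k,z0,.08);print(n,len(Q),mid(Q) if len(Q) else 0,Q[:,2].max() if len(Q) else 0,np.ptp(Q,0) if len(Q) else 0)
print(M)
E
python3 -c "
import cv2,numpy as np
a=cv2.imread('pics/s5.png')[130:230,240:400];b=cv2.imread('pics/t5.png')[140:280,180:340]
cv2.imwrite('pics/z5.png',cv2.resize(np.vstack([a,b]),None,fx=2.5,fy=2.5,interpolation=2))"
```

```text
at or 20.42 tcp [ 0.4522 -0.1218  0.0035] F [-0.2  0.4  1.1] w 39.5 gf 0.0Traceback (most recent call last):
  File "<stdin>", line 5, in <module>
    return _methods._ptp(a, axis=axis, out=out, **kwargs)
           ~~~~~~~~~~~~~^^^^^^^^^^^^^^^^^^^^^^^^^^^^^^^^^
    umr_maximum(a, axis, None, out, keepdims),
    ~~~~~~~~~~~^^^^^^^^^^^^^^^^^^^^^^^^^^^^^^
ValueError: zero-size array to reduction operation maximum which has no identity
[ WARN:0@0.020] global loadsave.cpp:275 findDecoder imread_('pics/s5.png'): can't open/read file: check file path/integrity
Traceback (most recent call last):
TypeError: 'NoneType' object is not subscriptable
```

```bash
cat >> h.py <<'E'
def rep(items,tags=(None,None)):
    for cam,t in zip(("top","side"),tags):
        W,_=cloud(cam,t)
        for n,c,k,z0 in items:
            Q=near(W,c,k,z0,.09)
            print(cam,n,len(Q),*((mid(Q).round(4),Q[:,2].max().round(4),np.ptp(Q,0).round(3)) if len(Q) else ()))
E
python3 - <<'E'
from h import *
st();rep([("cat",R,.022,.037)],("t4","s4"))
E
python3 -c "
import cv2,numpy as np
a=cv2.imread('pics/s4.png')[110:290,230:400];b=cv2.imread('pics/t4.png')[130:310,200:400]
cv2.imwrite('pics/z4.png',cv2.resize(np.hstack([a,b]),None,fx=2.15,fy=2.15,interpolation=2))"
```

```text
20.47 tcp [ 0.4526 -0.122   0.004 ] F [ 0.3 -0.2  0.4] w 39.3 gf 0.0
top cat 0
side cat 34 [0.544  0.2541] 0.0586 [0.013 0.015 0.021]
```

View pics/z4.png

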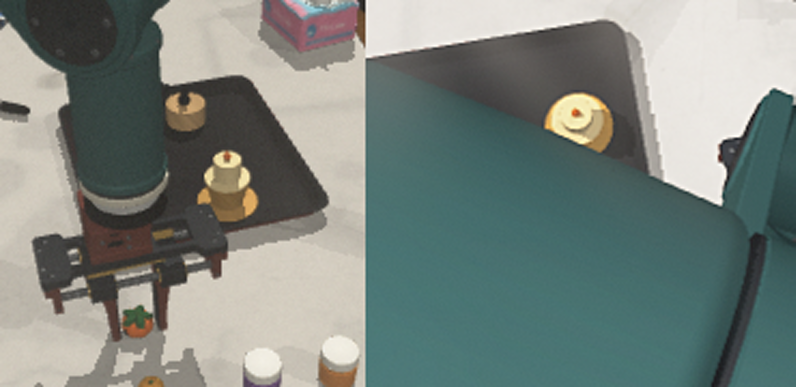

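The cat stands on the block (at about (184,105) in this crop), within 2 mm of its centre. The orange pumpkin sits between the open fingers. Carrying on.

```bash
python3 - <<'E'
from h import *
r.set_gripper(0.0,8);st("grip");up(.12)
go(M,PX,[.12,.02],v=.25);s=st("over");f0=s["wrist_force"][2]
z=.0085
while z>.004:
    r.line_to([*M,z],velocity=.04);s=r.read_state()
    if s["wrist_force"][2]-f0>2: break
    z-=.001
st("down");r.sleep(.1);r.set_gripper(.65);up(.12)
go((.4592,-.215),PY,[.12,.004]);st("at ye")
print(M,R);rep([("or",M,.03,.01),("cat",R,.022,.037)],("t5","s5"))
E
python3 -c "
import cv2,numpy as np
a=cv2.imread('pics/s5.png')[120:320,230:400];b=cv2.imread('pics/t5.png')[120:320,180:380]
cv2.imwrite('pics/z5.png',cv2.resize(np.hstack([a,b]),None,fx=2.15,fy=2.15,interpolation=2))"
```

```text
grip 20.87 tcp [ 0.4526 -0.1226  0.0045] F [0.6 1.9 3.9] w 32.4 gf 8.0
over 23.12 tcp [0.5608 0.1607 0.0203] F [ 0.7  0.2 -0.2] w 32.3 gf 8.0
down 24.05 tcp [0.5609 0.1618 0.0069] F [-1.  -0.6  4.3] w 32.3 gf 8.0
at ye 27.33 tcp [ 0.4595 -0.2141  0.0035] F [-0.5  0.2 -0.1] w 57.0 gf 0.0
[0.5606  0.16175] [0.5455 0.2552]
top or 154 [0.5602 0.1624] 0.0323 [0.032 0.032 0.02 ]
top cat 48 [0.5425 0.2531] 0.0604 [0.014 0.014 0.022]
side or 94 [0.5604 0.1609] 0.0345 [0.031 0.03  0.024]
side cat 17 [0.5462 0.2532] 0.0594 [0.009 0.014 0.021]
```

View pics/z5.png

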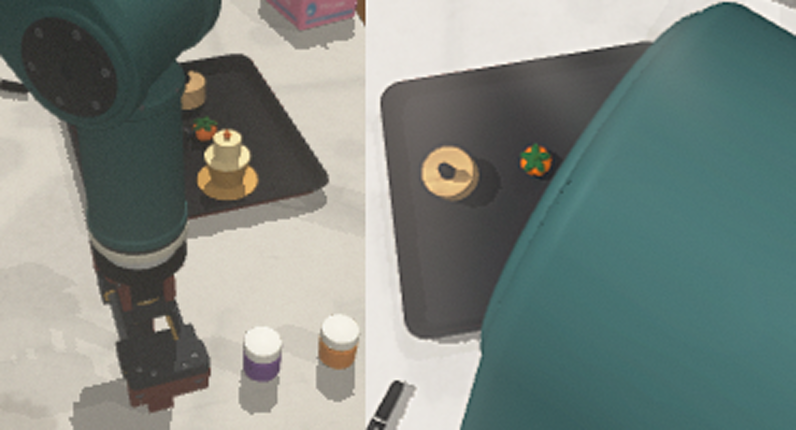

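The orange pumpkin is within 1 mm of midway, at about (430,195) in the full top image. Next is the yellow pumpkin.

```bash
python3 - <<'E'
from h import *
r.set_gripper(0.0,8);st("grip");up(.12)
T=np.array([.5604,.1617])-.0475*XA
go(T,PY,[.12,.02],v=.25);s=st("over");f0=s["wrist_force"][2]
z=.0085
while z>.004:
    r.line_to([*T,z],velocity=.04);s=r.read_state()
    if s["wrist_force"][2]-f0>2: break
    z-=.001
st("down");r.sleep(.1);r.set_gripper(.55);up(.2)
r.movej([-.9,.1,1.5,0,1.4,0]);st("clear")
print(T);rep([("or",M,.027,.006),("ye",T,.024,.006),("cat",R,.022,.037),("cathead",R,.022,.05),("riser",R,.033,.0295),("pot0",(.642,-.2078),.03,.006),("pot1",(.5645,-.2125),.03,.008),("candle",H,.035,.042)],("t6","s6"))
E
python3 -c "
import cv2,numpy as np
a=cv2.imread('pics/s6.png')[130:310,240:420];b=cv2.imread('pics/t6.png')[120:300,180:360]
cv2.imwrite('pics/z6.png',cv2.resize(np.hstack([a,b]),None,fx=2.2,fy=2.2,interpolation=2))"
```

```text
grip 28.0 tcp [ 0.4594 -0.2151  0.0042] F [-1.   1.   3.1] w 28.6 gf 8.0
over 31.15 tcp [0.5137 0.1538 0.0201] F [ 0.4 -1.1  0.4] w 28.7 gf 8.0
down 32.33 tcp [0.5139 0.1541 0.006 ] F [-0.5 -0.5  7.1] w 28.7 gf 8.0
clear 35.83 tcp [ 0.393  -0.3834  0.3716] F [0.5 1.  0.6] w 48.3 gf 0.0
[0.51351049 0.15410894]
top or 159 [0.563  0.1621] 0.0335 [0.038 0.032 0.027]
top ye 128 [0.5122 0.153 ] 0.0409 [0.027 0.028 0.034]
top cat 46 [0.5433 0.2531] 0.0613 [0.012 0.014 0.024]
top cathead 24 [0.5442 0.2543] 0.0613 [0.01  0.011 0.011]
top riser 342 [0.5453 0.255 ] 0.0613 [0.055 0.054 0.032]
top pot0 245 [ 0.642  -0.2073] 0.0433 [0.036 0.035 0.037]
top pot1 240 [ 0.5651 -0.2121] 0.0445 [0.035 0.036 0.035]
top candle 307 [0.575  0.0679] 0.0794 [0.055 0.053 0.037]
side or 105 [0.5598 0.1589] 0.0317 [0.032 0.027 0.025]
side ye 104 [0.5127 0.1495] 0.0407 [0.026 0.021 0.034]
side cat 34 [0.5438 0.2539] 0.0588 [0.013 0.016 0.022]
side cathead 15 [0.5443 0.255 ] 0.0588 [0.012 0.013 0.008]
side riser 158 [0.5454 0.2552] 0.0588 [0.052 0.051 0.029]
side pot0 378 [ 0.6413 -0.2087] 0.0426 [0.036 0.036 0.036]
side pot1 368 [ 0.5651 -0.213 ] 0.0433 [0.035 0.036 0.035]
side candle 267 [0.575  0.0635] 0.0795 [0.053 0.047 0.037]
```

View pics/z6.png

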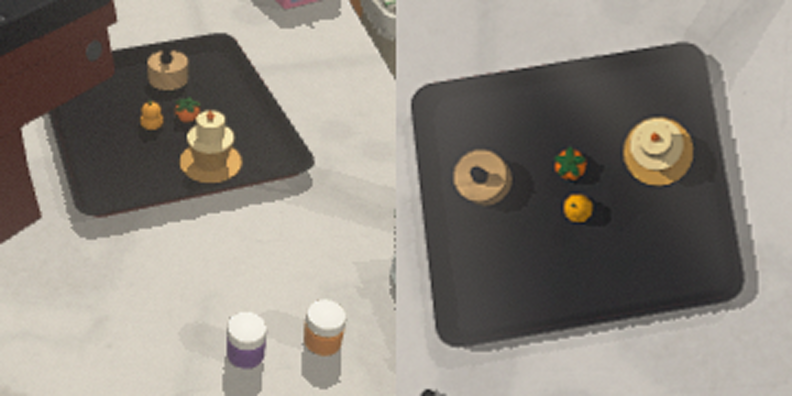

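```bash
python3 -c "
from bench import r
print(r.finish_job())"
```

```text
the job is handed in; nothing more can be done
None
```

The display is set out as asked and handed in at about 36 s: the candle is seated fully home, the cat is within about 2 mm of the block's centre, the orange pumpkin is about 1 mm from midway, the yellow one stands in front with a gap of about 16 mm, and the paint pots were not moved.

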